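# Put a V-block away in its case and fasten the lid

## Robot

A 7-joint arm with a two-finger parallel gripper is mounted at the origin on a cart in front of the work surface, level with it; the furniture and walls round the work are solid. World frame = base frame: x ahead of the robot, y to its left, z up, the work surface at z = 0. Lengths are in m, angles in degrees, forces in N, time in s.
With the tool pointing down it reaches from about 0.4 to 0.85 m from the base axis. Payload 4.4 kg.
Tool frame: the origin (TCP) lies midway between the tips of the shut fingers; the grasp point (between the pads) lies 19 mm behind it; z points along the fingers, y is the line along which they close (so a half turn about z gives the same grasp; the last joint's range is limited). The gripper opens to 94 mm and grips with 3 to 60 N. Pads are 16 mm wide; open, the fingers measure 119 mm over their backs; the gripper's body (75 mm by 177 mm) begins 78 mm behind the grasp point.
Start: joints at [-67.884, 36.005, 2.206, 86.941, -1.547, 57.084, -1.146], TCP at [0.284, 0.585, 0.17] pointing down, gripper open.
Joint ranges: [-175.42, 175.42], [-21.48, 121.26], [-71.46, 75.88], [10.55, 141.38], [-63.04, 243.04], [13.31, 113.54], [-168.57, 168.57]. Speed limits (degrees/s): [147.25, 147.25, 180, 180, 180, 180, 180].

## Interface

Orientations are given as [roll, pitch, yaw] about the fixed x, y, z axes, in that order (R = Rz(yaw) Ry(pitch) Rx(roll)).
In Python, from plant import observe, cams, order gives the robot as it stands.
- The arm moves only by the tool play_rows, never from a script. Its argument "steps" is text: rows parted by semicolons, each of 4 numbers parted by spaces: the shift along the tool's x, y, z in mm, then the turn about the tool's z in rad. In form: tx ty tz spin; .... A call has 1 to 8 rows; each row is the pose to reach, as a shift and turn from the pose commanded when the call began, along the tool's axes at that moment; what a row does not reach only later rows make up. A row lasts 1/12 s, in which the tool goes at most 41.7 mm and 7.16 degrees, less where a joint would pass 70% of its speed; a pose out of reach is approached as far as the arm can. A call with a gripper value outside its range is refused whole. "hand" is the closure, from -1 (fully open) to 1 (shut), set as the call begins (left out, the last holds). The fingers move at their own pace and stop on an object; "grip_force" is the grip in N (left out, the last holds). Time passes only in rows, so rows that repeat a pose let the fingers close. It gives the time, the measured TCP pose, the force, the opening and the grip force at its end, in the units of the state.
- observe(): the state, without advancing time (a new reading comes with each control period).
- cams.grab_frame(name): name is "scene" or "top"; returns (picture, depth): 420x560x3 uint8, blue, green, red; 420x560 float32, m along the optical axis (not along the pixel's ray), 0 where there is no reading.
- cams.get_calibration(name): a dict with "fx", "fy", "cx", "cy" (pixels), "T" (4x4, takes a point from camera to world coordinates). Camera axes: x right, y down, z forward; pixel columns grow to the right and rows downward; lengths in m; the calibration is good to about 2 mm. A picture is of the moment at which its call begins. get_calibration takes no time and is no camera call.
- order.sign_off(): hands the job in; it is judged then, once.
The state is a dict: "time_s": time; "joints": joint angles; "joint_vel": joint speeds; "tau": joint torques, N m; "position": TCP position; "ee_rot": TCP orientation; "ft_force": force on the tool from outside, world axes, zero at the start; "torque": the same for the moment, N m; "opening": opening from 0.0 (shut) to 1.0 (fully open); "grasp_force": force on a finger pad.
Only numpy, scipy, OpenCV 4.12 (cv2) and the standard library are available. Lean on these libraries where they do the work, as an engineer would, in place of code of your own. Each camera call takes 0.05 s, during which the arm holds its last target. There are 200 camera calls.

## Task

Put the loose V-block away upright in the empty bay of the wooden case, next to its twin, and let go of it. Then tip the lid over until it is fully shut, and only then swing both catches round by their red studs until their bars lie fully across the lid. Leave the bearing, bobbin, hex key and ring gauge where they are.

Things in the scene. Friction and masses are not known exactly. Their poses are not given: they have to be found in the camera images.
- v_block: Loose grey steel V-block, 40 x 40 x 30 mm, 0.3 kg, standing on the bench with its V groove upward. Origin: centre of its underside, z up. The groove runs along its x axis, so its two plain side faces are at y = -20 and +20 mm: grasp across these (40 mm).
- case: Pale wooden case, fixed on a 2 mm mat: 140 mm (x) x 120 mm (y) x 60 mm without lid; walls and floor 6 mm. Origin: centre of its underside, z up. Front (catches on lugs 18 mm deep) faces -x, lid hinge along the rear top edge at +x. A partition along x, 36 mm above the floor, makes two bays 128 (x) x 52 mm (y), 54 mm deep: the +y bay holds a fixed twin V-block, the -y bay is empty.
- bay (a point): Middle of the empty bay's floor, 6 mm above the case's underside; axes as the case.
- lid (a joint): Lid angle in rad: 0 shut flat on the case, 1.57 upright, more than that leaning back; starts at about 1.5 to 1.62, stops at 1.85. It is a wooden board 140 x 120 x 10 mm with a stiff hinge (about 0.16 N m) that stays where it is left.
- lid_hinge (a point): Middle of the lid's rear edge, on its outer face (10 mm off the hinge axis, which lies at the inner face); axes turn with the lid: z is the outer face's normal (up when shut), x points away from the lid's front edge. The outer face reaches from here 140 mm along -x.
- lid_front (a point): Middle of the lid's front (free) edge on the outer face; axes as lid_hinge. When shut it is 70.5 mm above the case's underside.
- catch_a (a joint): Angle in rad of the catch on the case's -y half: 0 when its bar points along the case's -y, off the lid; 1.57 (end stop) when it points along the case's +x, across the lid; starts at -0.35 to 0 (bar partly to the front). It turns on a vertical pivot, with light friction.
- catch_a_pivot (a point): Point on the vertical pivot axis of catch_a, at the top face of its 6 mm thick bar (79 mm above the case's underside), 79 mm in front of the case's centre and 30 mm to -y.
- catch_a_stud (a point): Centre of the top of catch_a's red round stud: 10 mm in diameter, standing 18 mm above the bar, 28 mm from the pivot. Push the stud's side.
- catch_b (a joint): The same for the catch on the case's +y half, built and turning the same way: 0 when its bar points along the case's -y, 1.57 (end stop) when it points along +x across the lid; starts at -0.35 to 0.
- catch_b_pivot (a point): As catch_a_pivot, for catch_b: 79 mm in front of the case's centre and 35 mm to +y.
- catch_b_stud (a point): As catch_a_stud, for catch_b.
- bearing: Ball bearing lying flat, 44 mm across, 12 mm high; leave it. Origin: centre of its underside.
- bobbin: Small pale bobbin standing upright, 32 mm across, 24 mm high; leave it. Origin: centre of its underside.
- key: Black hex key lying flat, 28 x 78 x 8 mm; leave it. Origin: centre of its underside.
- ring: Steel ring gauge lying flat on the mat in front of the case's catches, 44 mm across, 12 mm high; leave it. Origin: centre of its underside.

How it is judged (in metres and radians):
On the way, in this order (a step that is already met when the one before it is completed fails the run):
1. the V-block stands in the empty bay, released, with the lid still open (x of v_block in the frame of bay between -0.046 and 0.046 m and y of v_block in the frame of bay between -0.013 and 0.013 m and z of v_block in the frame of bay between -0.005 and 0.005 m and angle between v_block's own z axis and vertical below 0.12 rad and contact force between the fingers and v_block below 0.3 N and linear speed of v_block below 0.03 m/s and value of joint lid above 1.2 rad), for 0.2 s.
2. the lid is fully shut while both catches are still off it (x of v_block in the frame of bay between -0.046 and 0.046 m and y of v_block in the frame of bay between -0.013 and 0.013 m and z of v_block in the frame of bay between -0.005 and 0.005 m and angle between v_block's own z axis and vertical below 0.12 rad and value of joint lid below 0.05 rad and value of joint each of catch_a, catch_b below 0.6 rad), for 0.2 s.
3. both catches are swung fully across the lid (value of joint lid below 0.05 rad and value of joint each of catch_a, catch_b above 1.35 rad), for 0.2 s.
At the end, for the whole second after the job is handed in: V-block upright (within 0.12 rad) on the empty bay's floor, within the bay's walls; lid shut to under 0.05 rad; both catches past 1.35 rad; bearing, bobbin, hex key and ring gauge within 25 mm of where they started (all of step 3 and x of v_block in the frame of bay between -0.046 and 0.046 m and y of v_block in the frame of bay between -0.013 and 0.013 m and z of v_block in the frame of bay between -0.005 and 0.005 m and angle between v_block's own z axis and vertical below 0.12 rad and linear speed of v_block below 0.02 m/s and distance of each of bearing, bobbin, key, ring from where it was at the start of the episode below 0.025 m); the robot touches nothing.
It fails at once if the bearing, bobbin, hex key or ring gauge is moved more than 25 mm (distance of any of bearing, bobbin, key, ring from where it was at the start of the episode above 0.025 m).
It also fails if it takes over 64 s, if anything falls off the work surface, if the arm or the gripper's body presses on something with over 40 N, if the wrist force passes 120 N, or if a joint passes its speed limit or range.

## Working session

There is one attempt and no reset: what is moved stays moved. The work goes in short steps, Python scripts to look and compute and a tool call to move; the robot and the scene stay as the last step left them, time stands still between calls to the robot, and variables do not carry over. Pictures are saved under pics/ and viewed, at most 10 in all, crops included, and the job is handed in when it is done.

Besides the shell and the picture viewer there is one more tool, called after ">>>" in YAML: its name, and indented under it one key for each argument. play_rows: Moves the arm, as the interface text tells. Its arguments: {"type":"object","properties":{"steps":{"type":"string"},"hand":{"type":"number"},"grip_force":{"type":"number"}},"required":["steps"]}

```bash
ls; mkdir -p pics; python3 - <<'E'
from plant import observe, cams
import cv2,numpy as np
s=observe();print(s)
for n in("scene","top"):
    p,d=cams.grab_frame(n);c=cams.get_calibration(n);print(n,c)
    cv2.imwrite(f"pics/{n}0.png",p);np.save(f"{n}0.npy",d)
E
```

```text
pics
{'time_s': 0.0, 'joints': array([-67.88407402,  36.058146  ,   2.20177864,  86.99633422,
        -1.54575046,  57.08331737,  -1.14527423]), 'joint_vel': array([ 0.08266161, -0.05465527, -0.00532474,  0.00894783,  0.00699181,
       -0.04493575, -0.02621769]), 'tau': array([-5.77469691e-04, -5.49714124e+01,  1.14349544e+00, -1.86629319e+01,
       -5.22491138e-02,  2.37179938e-02,  1.74071215e-04]), 'position': array([0.28342983, 0.58412948, 0.16956079]), 'ee_rot': array([-1.79891880e+02,  1.96907555e-03,  1.54115955e+02]), 'ft_force': array([-0.09812979,  0.20064546, -0.01536051]), 'torque': array([0.04968768, 0.01793075, 0.02078481]), 'grasp_force': 0.0, 'opening': 1.0015476956778044}
scene {'fx': 496.4183412397831, 'fy': 496.4183412397831, 'cx': 282.25569950821773, 'cy': 213.71782573863337, 'T': array([[ 0.99880792,  0.03904373, -0.02929733,  0.55311419],
       [ 0.04569066, -0.53657216,  0.84261657, -0.71498772],
       [ 0.01717876, -0.84295071, -0.53771645,  0.58144823],
       [ 0.        ,  0.        ,  0.        ,  1.        ]])}
top {'fx': 471.30403725224596, 'fy': 471.30403725224596, 'cx': 280.25204290242516, 'cy': 209.19982708466097, 'T': array([[-3.79588963e-04, -9.98822126e-01,  4.85202788e-02,
         4.74259299e-01],
       [-9.99993983e-01,  5.46441702e-04,  3.42560651e-03,
         7.19058428e-02],
       [-3.44808508e-03, -4.85186866e-02, -9.98816323e-01,
         1.18727978e+00],
       [ 0.00000000e+00,  0.00000000e+00,  0.00000000e+00,
         1.00000000e+00]])}
```

View pics/scene0.png

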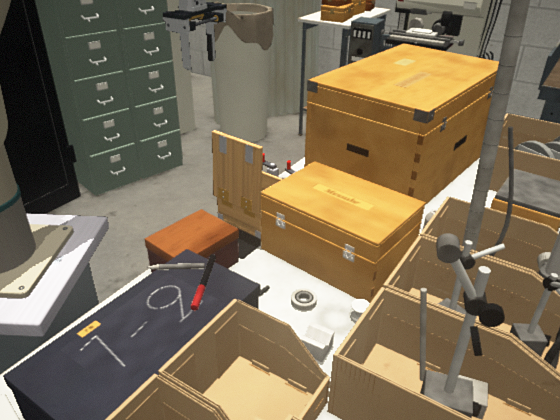

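View pics/top0.png

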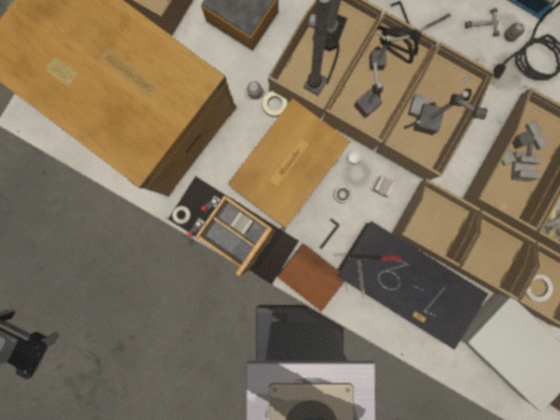

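The scene view shows the lid at (238,180) and the V-block at about (318,342). In the top view the case is at (235,230) with catches at about (200,212), the ring at (181,214), and the V-block at (384,186). A closed wooden box (290,163) stands between the case and the V-block. Next I'll enlarge both.

```bash
cat > h.py <<'E'
import numpy as np
from plant import observe, cams
def w(n,u,v,d):
    c=cams.get_calibration(n);p=np.array([(u-c['cx'])/c['fx']*d,(v-c['cy'])/c['fy']*d,d]);return c['T'][:3,:3]@p+c['T'][:3,3]
def ray(n,u,v):
    o=w(n,u,v,0);r=w(n,u,v,1)-o;return o,r/np.linalg.norm(r)
def atz(n,u,v,z):
    o,r=ray(n,u,v);return o+r*(z-o[2])/r[2]
def proj(n,P):
    c=cams.get_calibration(n);q=np.linalg.inv(c['T'])@np.append(P,1);return q[0]/q[2]*c['fx']+c['cx'],q[1]/q[2]*c['fy']+c['cy']
def tri(a,b):
    (o1,r1),(o2,r2)=ray('scene',*a),ray('top',*b)
    t=np.linalg.lstsq(np.c_[r1,-r2],o2-o1,rcond=None)[0]
    p,q=o1+t[0]*r1,o2+t[1]*r2;return (p+q)/2,np.linalg.norm(p-q)
E
python3 - <<'E'
import cv2,numpy as np
from h import *
p=cv2.imread('pics/top0.png');d=np.load('top0.npy')
cv2.imwrite('pics/c1.png',cv2.resize(p[170:280,165:305],None,fx=5.6,fy=5.4,interpolation=2))
a=p[160:225,330:430];s=cv2.imread('pics/scene0.png');b=s[285:375,280:380]
cv2.imwrite('pics/c2.png',np.vstack([cv2.resize(a[:55],(600,330),interpolation=2),cv2.resize(b[20:],(400,280))if 0 else cv2.resize(b[25:70],(600,270),interpolation=2)]))
cv2.imwrite('pics/c3.png',cv2.resize(s[120:260,200:310],None,fx=4.2,fy=4.2,interpolation=2))
for n,l in(('top',[(384,186),(390,190),(400,195),(290,160),(300,310),(235,215),(225,240),(280,245),(170,160),(200,100),(182,214),(200,190),(345,195),(354,157),(330,230),(305,275),(350,235),(420,280),(415,120),(300,60),(410,200)]),('scene',[(318,335),(303,298)])):
    D=np.load(n+'0.npy')
    for u,v in l: print(n,u,v,w(n,u,v,float(D[v,u])).round(3) if D[v,u]>0 else None)
E
```

```text
top 384 186 [ 0.588 -0.181  0.022]
top 390 190 [ 0.578 -0.194  0.03 ]
top 400 195 [ 0.568 -0.228 -0.007]
top 290 160 [0.636 0.054 0.135]
top 300 310 [ 0.155 -0.002 -0.767]
top 235 215 [0.517 0.189 0.008]
top 225 240 [0.455 0.214 0.008]
top 280 245 [0.442 0.077 0.005]
top 170 160 [0.629 0.311 0.185]
top 200 100 [0.742 0.238 0.245]
top 182 214 [0.52  0.323 0.003]
top 200 190 [0.58  0.278 0.003]
top 345 195 [ 0.568 -0.088 -0.004]
top 354 157 [ 0.66  -0.107  0.026]
top 330 230 [ 0.479 -0.049 -0.003]
top 305 275 [0.374 0.018 0.075]
top 350 235 [ 0.467 -0.1   -0.005]
top 420 280 [ 0.363 -0.248  0.087]
top 415 120 [ 0.76  -0.268 -0.003]
top 300 60 [0.913 0.025 0.004]
top 410 200 [ 0.554 -0.249  0.009]
scene 318 335 [ 0.592 -0.18   0.026]
scene 303 298 [ 0.569 -0.073  0.002]
```

View pics/c1.png

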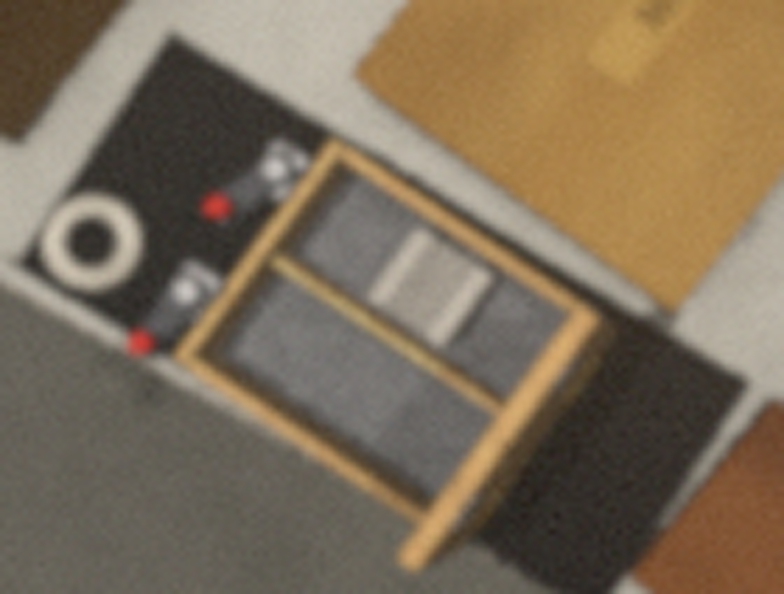

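View pics/c2.png

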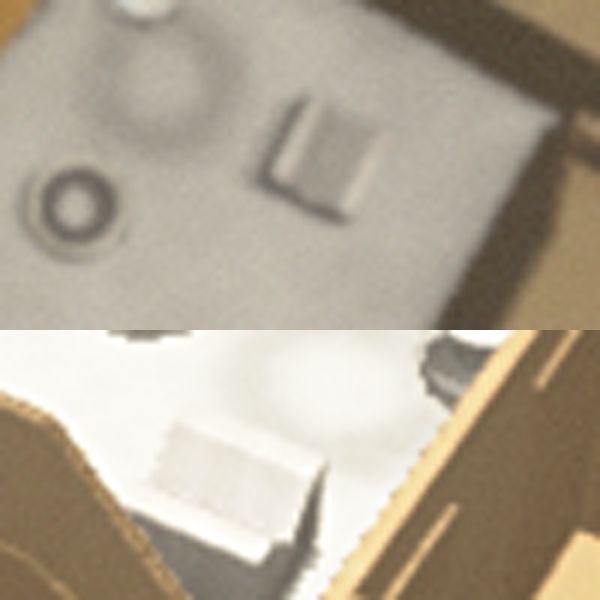

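View pics/c3.png

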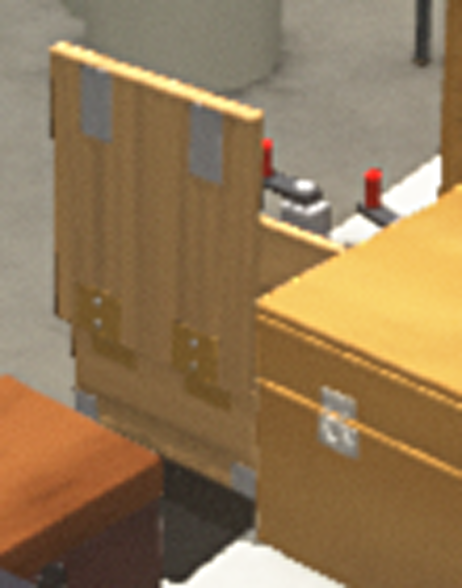

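The enlarged crops show:
- **Case:** its x axis runs right and down in the top picture. The empty bay is the lower one, and the lid is near upright.
- **Studs:** in c1, a is at (140,342) and b at (215,205).
- **V-block:** its top corners in c2 are at about (308,95), (272,178), (352,215) and (385,130), with the groove running steeply down the image.

Now I'll fit the poses.

```bash
python3 - <<'E'
import cv2,numpy as np
from h import *
from scipy.optimize import least_squares
T=lambda u,v:(330+u/6,160+v/6); S=lambda u,v:(280+u/6,310+(v)/6)
for t,s in [((308,95),(325,135)),((272,178),(178,88)),((385,130),(270,225)),((352,215),(130,150))]:
    print('vb',*tri(S(*s),T(*t)), atz('top',*T(*t),.03)[:2].round(4))
C=lambda u,v:('top',165+u/5.6,170+v/5.4); G=lambda u,v:('scene',200+u/4.2,120+v/4.2)
obs=[((-70,60,60),C(335,138)),((-70,-60,60),C(180,355)),((-79,-30,79),C(188,290)),((-79,35,79),C(275,170)),((-79,-30,79),G(303,187))]
def pt(p,q):
    c,s=np.cos(p[2]),np.sin(p[2]);x,y,z=np.array(q)/1000
    return np.array([p[0]+c*x-s*y,p[1]+s*x+c*y,z+.002])
f=lambda p:np.concatenate([np.subtract(proj(o[0],pt(p,q)),o[1:]) for q,o in obs])
r=least_squares(f,[.5,.2,np.radians(-124)]);print('case',r.x,np.degrees(r.x[2]));print(r.fun.reshape(-1,2).round(1))
p=r.x;np.save('case.npy',p)
print('bay',pt(p,(0,-29,6)));
Ri=np.array([[np.cos(p[2]),np.sin(p[2])],[-np.sin(p[2]),np.cos(p[2])]])
def loc(P): return np.append(Ri@(P[:2]-p[:2]),P[2]-.002).round(4)
for nm,a,b in(('stud_a',G(267,143),C(140,342)),('stud_b',G(373,172),C(215,205))):
    P,e=tri(a[1:],b[1:]);print(nm,P.round(4),e.round(4),'case',loc(P),'topz',loc(atz('top',*b[1:],.099)))
P,e=tri(G(55,45)[1:],C(410,570)[1:]);print('lid -y',loc(P),e)
P,e=tri(G(255,115)[1:],C(600,318)[1:]);print('lid +y',loc(P),e)
D=np.load('top0.npy');V,U=np.mgrid[0:420,0:560];X=np.stack([w('top',float(0),0.,0)*0]*1)
c=cams.get_calibration('top');Z=D;cam=np.stack([(U-c['cx'])/c['fx']*Z,(V-c['cy'])/c['fy']*Z,Z],-1);W=cam@c['T'][:3,:3].T+c['T'][:3,3];np.save('W.npy',W)
m=(W[...,2]>.018)&(W[...,2]<.05)&(abs(W[...,0]-.588)<.04)&(abs(W[...,1]+.183)<.04)&(Z>0)
q=W[m];print(len(q),cv2.minAreaRect((q[:,:2]*1000).astype(np.float32)),q[:,2].max())
L=(W[...,:2]-p[:2])@Ri.T
m=(L[...,0]>.03)&(L[...,0]<.11)&(abs(L[...,1])<.06)&(W[...,2]>.15)&(Z>0)
print('lid top',m.sum(),L[m].min(0),L[m].max(0),W[m][:,2].min(),W[m][:,2].max())
# obstacles near the block, block/tool frame closing axis 66.5 deg
a=np.radians(66.5);dx=W[...,:2]-[.588,-.183];k=dx@[np.cos(a),np.sin(a)];l=dx@[-np.sin(a),np.cos(a)]
for k0 in range(-110,110,20):
    mm=(k>k0/1e3)&(k<k0/1e3+.02)&(abs(l)<.042)&(Z>0);print(k0,W[mm][:,2].max().round(3),end=' ')
for y0 in range(-80,120,20):
    mm=(abs(L[...,0])<.12)&(L[...,1]>y0/1e3)&(L[...,1]<y0/1e3+.02)&(Z>0)&(L[...,0]<.05);print('y',y0,W[mm][:,2].max().round(3),end=' ')
E
```

```text
vb [ 0.61490928 -0.17413314  0.02637358] 0.0035497284768134236 [ 0.6127 -0.1733]
vb [ 0.57925821 -0.15908084  0.02553665] 0.0007308435673482652 [ 0.5785 -0.1582]
vb [ 0.60023515 -0.20546623  0.02711089] 0.0033783374625257125 [ 0.5982 -0.2048]
vb [ 0.56513197 -0.18981196  0.03417615] 0.004398356341196342 [ 0.5632 -0.1908]
case [ 0.47387204  0.18484251 -2.1722627 ] -124.4614849741836
[[-0.  -0.5]
 [-1.   0.7]
 [ 0.2  0.1]
 [ 0.5 -0.5]
 [-0.3  0.7]]
bay [0.44996134 0.20125222 0.008     ]
stud_a [0.4728 0.284  0.0992] 0.0026 case [-0.0812 -0.057   0.0972] topz [-0.0803 -0.058   0.097 ]
stud_b [0.5307 0.2534 0.0996] 0.0013 case [-0.0887  0.0081  0.0976] topz [-0.0884  0.0075  0.097 ]
lid -y [ 0.068  -0.0603  0.201 ] 0.0030952939852122436
lid +y [0.0714 0.0595 0.2026] 0.003282978551412997
260 ((587.976806640625, -182.41412353515625), (40.240577697753906, 40.21927261352539), 62.788578033447266) 0.034140289365463206
lid top 361 [ 0.0613095  -0.05991975] [0.07415298 0.05830497] 0.15239197569934815 0.20696426135589274
-110 0.02 -90 0.114 -70 0.1 -50 0.004 -30 0.034 -10 0.032 10 0.034 30 0.006 50 0.004 70 0.027 90 0.028 y -80 0.102 y -60 0.102 y -40 0.086 y -20 0.074 y 0 0.102 y 20 0.085 y 40 0.085 y 60 0.133 y 80 0.135 y 100 0.135
```

```bash
python3 - <<'E'
import numpy as np
W=np.load('W.npy')
a=np.radians(64.7);dx=(W[...,:2]-[.588,-.182])*1e3;k=dx@[np.cos(a),np.sin(a)];l=dx@[-np.sin(a),np.cos(a)]
print('rows k, cols l (along tool x,yaw~154):',list(range(-60,60,10)))
for k0 in list(range(-110,-40,8)):
    print(k0,[int(1e3*W[mm][:,2].max()) if (mm:=(k>k0)&(k<=k0+8)&(l>l0)&(l<=l0+10)&(W[...,2]<.4)).any() else None for l0 in range(-60,60,10)])
E
```

```text
rows k, cols l (along tool x,yaw~154): [-60, -50, -40, -30, -20, -10, 0, 10, 20, 30, 40, 50]
-110 [51, 55, 7, 6, 7, 4, 5, 8, 6, 6, 5, 5]
-102 [52, 50, 7, 5, None, None, None, None, 5, 4, 1, 6]
-94 [111, 49, None, None, None, None, None, None, None, None, None, None]
-86 [53, 53, 68, 78, 85, 95, 100, None, None, None, None, None]
-78 [0, 27, 69, 80, 87, 98, 112, 113, 113, 114, 111, 113]
-70 [2, 2, 3, 2, 2, 3, 2, 3, 3, 2, 2, 68]
-62 [3, 2, 0, 1, 3, 1, 2, 1, 3, 2, 1, 3]
-54 [1, 2, 2, 1, 3, 3, 1, 2, 2, 1, 0, 2]
-46 [1, 2, 0, 3, 1, 0, 2, 1, 1, 2, 0, 2]
```

>>> play_rows:
  steps: "0 0 -80 0; 0 0 -150 0; -300 -275 -150 0; -300 -275 -150 0; -300 -275 -150 0; -300 -275 -150 0; -300 -275 -150 0; -300 -275 -150 0"
  hand: -1
  grip_force: 40

```text
time_s: 0.77
position: [0.3747, 0.3533, 0.2943]
ee_rot: [-180.0, -0.0, 154.1]
ft_force: [0.3, -0.7, -0.6]
opening: 1.001
grasp_force: 0.0
```

>>> play_rows:
  steps: "-330 -300 -20 0; -330 -300 -20 0; -330 -300 -20 0; -330 -300 -20 0; -330 -300 -20 0; -330 -300 -20 0; -330 -300 -20 0; -330 -300 -20 0"

```text
time_s: 1.43
position: [0.4985, 0.0443, 0.3092]
ee_rot: [180.0, -0.0, 154.1]
ft_force: [0.9, 0.5, -0.1]
opening: 1.0
grasp_force: 0.0
```

>>> play_rows:
  steps: "-90 -80 0 0; -90 -80 0 0; -90 -80 0 0; -90 -80 0 0; -90 -80 0 0; -90 -80 0 0"

```text
time_s: 1.93
position: [0.544, -0.0641, 0.3086]
ee_rot: [180.0, -0.1, 154.1]
ft_force: [0.3, 0.8, -0.6]
opening: 1.0
grasp_force: 0.0
```

>>> play_rows:
  steps: "-91 -87 0 0; -91 -87 0 0; -91 -87 0 0; -91 -87 0 0; -91 -87 80 -0.01; -91 -87 120 -0.01; -91 -87 158 -0.01; -91 -87 158 -0.01"

```text
time_s: 2.6
position: [0.5872, -0.1795, 0.1485]
ee_rot: [179.9, -0.2, 154.9]
ft_force: [-0.7, -0.4, -0.5]
opening: 0.999
grasp_force: 0.0
```

>>> play_rows:
  steps: "0 0 0 0; 0 0 0 0; 0 0 0 0"

```text
time_s: 2.85
position: [0.59, -0.1823, 0.1533]
ee_rot: [180.0, 0.2, 154.8]
ft_force: [-0.8, -0.5, 0.8]
opening: 0.999
grasp_force: 0.0
```

```bash
python3 - <<'E'
from h import *
import cv2
s=observe();print(s['position'],s['ee_rot'],s['joints'].round(1))
p,_=cams.grab_frame('scene');q,_=cams.grab_frame('top')
cv2.imwrite('pics/m1.png',np.hstack([cv2.resize(p[190:370,240:380],(400,514)),cv2.resize(q[120:250,320:440],(400,433+81))]))
E
```

```text
[ 0.59003689 -0.1822676   0.15325545] [1.79951855e+02 1.68416249e-01 1.54774346e+02] [  5.   35.   15.6  94.  -11.3  52.3  89.6]
```

View pics/m1.png

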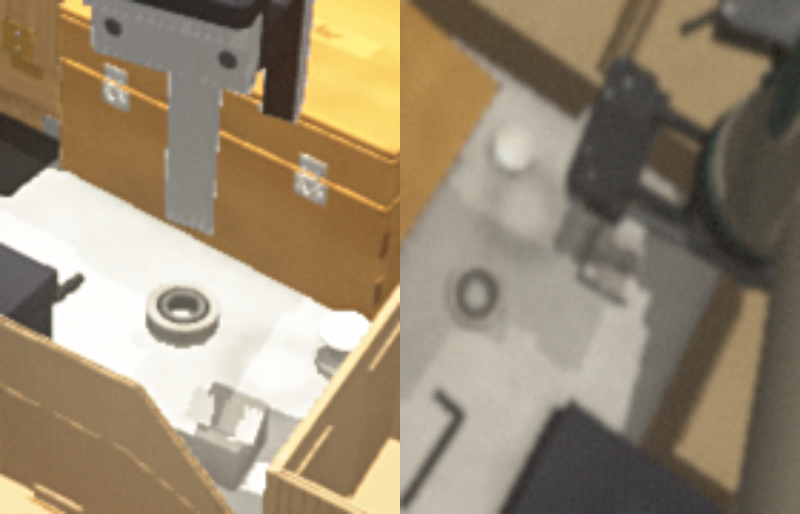

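The left half (scene) shows the gripper above the V-block, which is at about (225,430), with the bearing at (182,315). The right half (top) shows the arm reaching in from the right over the bins. I'll check the forearm height before descending.

```bash
python3 - <<'E'
from h import *
import cv2
q,D=cams.grab_frame('top');p,_=cams.grab_frame('scene')
cv2.imwrite('pics/m2.png',np.hstack([cv2.resize(p,(400,300)),cv2.resize(q,(400,300))]))
W=np.load('W.npy')
for u in range(370,560,30):
  print(u,[(v,w('top',u,v,float(D[v,u])).round(2).tolist(),round(float(W[v,u,2]),2)) for v in(140,180,230,290,350)])
E
```

```text
370 [(140, [0.69, -0.14, 0.08], 0.08), (180, [0.61, -0.15, -0.0], -0.01), (230, [0.48, -0.13, 0.08], 0.08), (290, [0.34, -0.13, 0.08], 0.08), (350, [-0.03, -0.3, -0.85], -0.86)]
400 [(140, [0.71, -0.23, 0.01], 0.0), (180, [0.57, -0.15, 0.3], -0.0), (230, [0.48, -0.21, 0.08], 0.08), (290, [0.34, -0.2, 0.09], 0.09), (350, [0.37, -0.03, 0.76], 0.0)]
430 [(140, [0.62, -0.15, 0.47], 0.0), (180, [0.54, -0.11, 0.6], 0.03), (230, [0.48, -0.09, 0.68], 0.0), (290, [0.42, -0.06, 0.76], 0.09), (350, [0.38, -0.05, 0.8], -0.0)]
460 [(140, [0.58, -0.14, 0.63], 0.11), (180, [0.53, -0.13, 0.66], -0.0), (230, [0.48, -0.11, 0.71], 0.01), (290, [0.42, -0.09, 0.76], 0.09), (350, [0.38, -0.07, 0.8], -0.0)]
490 [(140, [0.59, -0.19, 0.6], -0.0), (180, [0.53, -0.16, 0.66], 0.11), (230, [0.48, -0.14, 0.71], 0.0), (290, [0.42, -0.12, 0.75], 0.01), (350, [0.38, -0.1, 0.79], 0.09)]
520 [(140, [0.59, -0.22, 0.6], 0.05), (180, [0.6, -0.52, 0.01], 0.02), (230, [0.48, -0.5, 0.04], 0.05), (290, [0.34, -0.47, 0.11], 0.1), (350, [0.2, -0.48, 0.09], 0.09)]
550 [(140, [0.71, -0.61, 0.0], 0.01), (180, [0.6, -0.57, 0.06], 0.06), (230, [0.48, -0.57, 0.06], 0.05), (290, [0.33, -0.59, 0.02], 0.01), (350, [0.2, -0.54, 0.09], 0.09)]
```

View pics/m2.png

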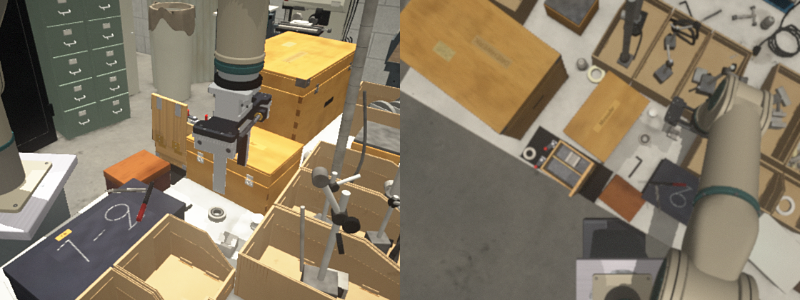

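The forearm runs high over the bins, at about 0.6 m, so descending is safe.

>>> play_rows:
  steps: "0 0 40 0; 0 0 75 0; 0 0 95 0; 0 0 105 0; 0 0 110 0; 0 0 110 0; 0 0 110 0; 0 0 110 0"

```text
time_s: 3.72
position: [0.5898, -0.1835, 0.0429]
ee_rot: [180.0, 0.2, 154.7]
ft_force: [0.4, -0.7, -0.0]
opening: 1.001
grasp_force: 0.0
```

>>> play_rows:
  steps: "2 1 8 0; 2 1 16 0; 2 1 21 0; 2 1 24 0; 2 1 24 0; 2 1 24 0"

```text
time_s: 4.22
position: [0.5868, -0.1812, 0.0167]
ee_rot: [-180.0, -0.0, 154.7]
ft_force: [-0.3, -0.3, -0.0]
opening: 0.997
grasp_force: 0.0
```

>>> play_rows:
  steps: "0 0 0 0; 0 0 0 0; 0 0 0 0; 0 0 0 0; 0 0 0 0; 0 0 0 0; 0 0 0 0; 0 0 0 0"
  hand: 1
  grip_force: 40

```text
time_s: 4.88
position: [0.587, -0.1812, 0.0171]
ee_rot: [180.0, -0.0, 154.7]
ft_force: [0.1, 0.9, -0.3]
opening: 0.467
grasp_force: 0.0
```

>>> play_rows:
  steps: "0 0 0 0; 0 0 0 0; 0 0 0 0; 0 0 0 0; 0 0 0 0; 0 0 0 0"

```text
time_s: 5.38
position: [0.587, -0.1812, 0.0171]
ee_rot: [-180.0, -0.0, 154.7]
ft_force: [-0.3, 0.3, -0.9]
opening: 0.043
grasp_force: 0.0
```

```bash
python3 - <<'E'
from h import *
import cv2
q,D=cams.grab_frame('top');p,_=cams.grab_frame('scene');print(observe()['opening'],observe()['grasp_force'])
cv2.imwrite('pics/m3.png',np.hstack([cv2.resize(p[260:380,240:380],(450,386),interpolation=2),cv2.resize(q[145:235,330:420],(350,386),interpolation=2)]))
E
```

```text
0.004781352051763248 0.0
```

View pics/m3.png

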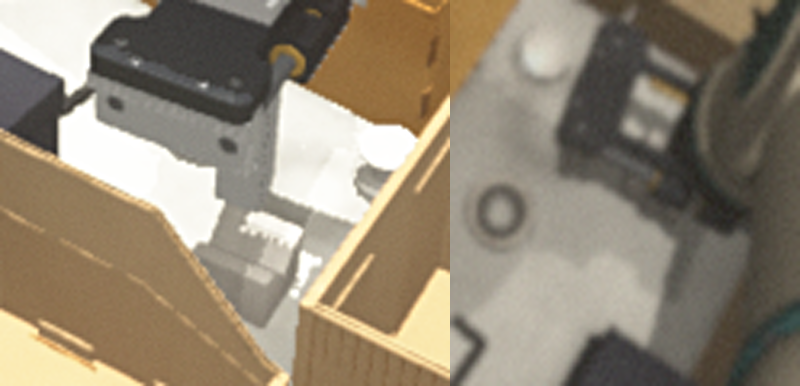

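The scene half (left) shows the block still standing at about (250,262), in front of the closed fingers at (245,190). The grip missed it, so I'll measure where the block is relative to the TCP.

```bash
python3 - <<'E'
from h import *
import cv2
p,D=cams.grab_frame('scene');s=observe();P=s['position'];print(P,'TCP px',proj('scene',P),'top px',proj('top',P))
c=cams.get_calibration('scene');V,U=np.mgrid[0:420,0:560]
def cloud(D):
    cam=np.stack([(U-c['cx'])/c['fx']*D,(V-c['cy'])/c['fy']*D,D],-1);return cam@c['T'][:3,:3].T+c['T'][:3,3]
for D in(np.load('scene0.npy'),D):
    W=cloud(D)
    for v in range(316,362,4): print(v,[tuple((W[v,u]*1000).astype(int)) for u in range(300,344,6)])
E
```

```text
[ 0.58701425 -0.18117639  0.01712975] TCP px (np.float64(314.2981233787095), np.float64(339.4892524438466)) top px (np.float64(383.50976279892336), np.float64(186.7119594381613))
316 [(np.int64(564), np.int64(-115), np.int64(0)), (np.int64(574), np.int64(-115), np.int64(1)), (np.int64(584), np.int64(-112), np.int64(0)), (np.int64(594), np.int64(-114), np.int64(1)), (np.int64(604), np.int64(-112), np.int64(0)), (np.int64(614), np.int64(-113), np.int64(1)), (np.int64(624), np.int64(-111), np.int64(0)), (np.int64(634), np.int64(-110), np.int64(0))]
320 [(np.int64(565), np.int64(-124), np.int64(0)), (np.int64(574), np.int64(-123), np.int64(0)), (np.int64(584), np.int64(-125), np.int64(2)), (np.int64(553), np.int64(-714), np.int64(581)), (np.int64(604), np.int64(-122), np.int64(1)), (np.int64(614), np.int64(-121), np.int64(0)), (np.int64(623), np.int64(-121), np.int64(0)), (np.int64(633), np.int64(-121), np.int64(1))]
324 [(np.int64(565), np.int64(-134), np.int64(1)), (np.int64(574), np.int64(-132), np.int64(0)), (np.int64(582), np.int64(-164), np.int64(32)), (np.int64(592), np.int64(-162
[... 7459 characters left out ...]
4(572), np.int64(-263), np.int64(73)), (np.int64(580), np.int64(-264), np.int64(74)), (np.int64(592), np.int64(-207), np.int64(10)), (np.int64(601), np.int64(-202), np.int64(5)), (np.int64(611), np.int64(-199), np.int64(2)), (np.int64(607), np.int64(-295), np.int64(111)), (np.int64(614), np.int64(-296), np.int64(112))]
360 [(np.int64(564), np.int64(-260), np.int64(60)), (np.int64(572), np.int64(-264), np.int64(65)), (np.int64(580), np.int64(-268), np.int64(71)), (np.int64(593), np.int64(-207), np.int64(2)), (np.int64(602), np.int64(-204), np.int64(0)), (np.int64(610), np.int64(-206), np.int64(2)), (np.int64(608), np.int64(-296), np.int64(104)), (np.int64(614), np.int64(-301), np.int64(111))]
```

```bash
python3 - <<'E'
from h import *
for z in(.15,.17,.19,.21): print(z,proj('scene',[.590-.055*.427,-.1823-.055*.904,z]))
p,D=cams.grab_frame('scene')
for v in range(255,334,3): print(v,[tuple((w('scene',u,v,float(D[v,u]))*1000).astype(int).tolist()) for u in (306,311,316,321)])
E
```

```text
0.15 (np.float64(304.0542039605476), np.float64(295.3961557202027))
0.17 (np.float64(304.69928386581785), np.float64(283.4645677141015))
0.19 (np.float64(305.3668493960098), np.float64(271.11707896386747))
0.21 (np.float64(306.05809708095876), np.float64(258.3315581011015))
255 [(566, -217, 204), (572, -219, 206), (578, -223, 209), (584, -225, 211)]
258 [(566, -217, 199), (572, -219, 201), (578, -224, 205), (585, -225, 206)]
261 [(567, -218, 195), (573, -218, 196), (579, -224, 200), (585, -226, 202)]
264 [(567, -221, 193), (553, -714, 581), (579, -222, 194), (585, -227, 198)]
267 [(567, -230, 195), (573, -228, 193), (579, -228, 194), (585, -227, 193)]
270 [(567, -233, 192), (573, -232, 192), (579, -233, 193), (585, -232, 193)]
273 [(567, -240, 194), (573, -240, 194), (579, -239, 193), (585, -237, 192)]
276 [(567, -245, 193), (573, -245, 193), (579, -246, 194), (585, -237, 187)]
279 [(567, -252, 194), (573, -251, 193), (579, -248, 192), (585, -249, 193)]
282 [(567, -257, 194), (573, -257, 194), (579, -255, 193), (585, -256, 194)]
285 [(567, -262, 193), (573, -260, 192), (579, -262, 19
[... 514 characters left out ...]
264, 162), (580, -266, 164), (592, -190, 94)]
309 [(568, -262, 155), (574, -265, 158), (580, -268, 161), (592, -190, 88)]
312 [(574, -107, 2), (575, -265, 153), (581, -268, 156), (593, -189, 82)]
315 [(574, -112, 0), (579, -191, 77), (586, -193, 79), (593, -190, 77)]
318 [(574, -120, 1), (579, -191, 70), (586, -195, 75), (593, -188, 68)]
321 [(574, -124, -1), (579, -191, 65), (586, -194, 68), (594, -186, 61)]
324 [(574, -134, 2), (581, -163, 31), (586, -194, 63), (599, -133, 2)]
327 [(574, -139, 0), (581, -167, 28), (588, -169, 32), (596, -169, 31)]
330 [(574, -147, 1), (581, -171, 26), (589, -172, 28), (596, -174, 30)]
333 [(574, -171, 20), (581, -173, 22), (589, -175, 25), (596, -177, 27)]
```

The fingers closed above the block. In the depth data the finger tips sit at z≈0.057 and the gripper body's underside at about 0.152. So the reported z reads about 39 mm too low, while xy agrees. I'll open and go lower, keeping the body above the bin wall at about 0.112.

>>> play_rows:
  steps: "0 0 0 0; 0 0 0 0; 0 0 0 0; 0 0 0 0; 0 0 0 0; 0 0 0 0; 0 0 0 0; 0 0 0 0"
  hand: -1

```text
time_s: 6.25
position: [0.587, -0.1812, 0.0171]
ee_rot: [180.0, -0.0, 154.7]
ft_force: [0.4, 0.4, -1.0]
opening: 0.536
grasp_force: 0.0
```

>>> play_rows:
  steps: "0 0 0 0; 0 0 0 0; 0 0 0 0; 0 0 0 0; 0 0 8 0; 0 0 16 0; 0 0 22 0; 0 0 22 0"

```text
time_s: 6.92
position: [0.5855, -0.1807, -0.0069]
ee_rot: [-180.0, -0.2, 154.7]
ft_force: [-0.4, -0.1, -0.5]
opening: 0.998
grasp_force: 0.0
```

```bash
python3 - <<'E'
from h import *
s=observe();P=s['position'];print(P,s['ee_rot'],s['opening'],s['ft_force'])
p,D=cams.grab_frame('scene')
V,U=np.mgrid[0:420,0:560];c=cams.get_calibration('scene')
W=np.stack([(U-c['cx'])/c['fx']*D,(V-c['cy'])/c['fy']*D,D],-1)@c['T'][:3,:3].T+c['T'][:3,3]
y=np.radians(s['ee_rot'][2]);L=W[...,:2]-P[:2];x=L@[np.cos(y),np.sin(y)];k=L@[np.sin(y),-np.cos(y)]
for name,m in(('finger',(abs(x)<.03)&(k<-.045)&(k>-.07)&(W[...,2]>.015)&(W[...,2]<.1)),('body',(abs(x)<.05)&(k<-.05)&(k>-.1)&(W[...,2]>.115)&(W[...,2]<.2))):
    m&=D>0
    if m.any(): q=np.c_[x,][m] if 0 else np.c_[x[m],k[m],W[m][:,2]];print(name,m.sum(),np.percentile(q,[0,2,50,98,100],axis=0).round(4))
E
```

```text
[ 0.58550863 -0.18065806 -0.00686204] [-179.97278058   -0.1886604   154.68752297] 0.997504593772912 [-0.37402434 -0.07306743 -0.48230451]
finger 183 [[-0.0103 -0.0621  0.0553]
 [-0.0101 -0.0612  0.0615]
 [-0.0064 -0.0593  0.0883]
 [ 0.0081 -0.0493  0.0998]
 [ 0.0091 -0.0484  0.1   ]]
body 2188 [[-0.0352 -0.0912  0.1264]
 [-0.0344 -0.0896  0.1291]
 [-0.005  -0.0806  0.1676]
 [ 0.0311 -0.052   0.1711]
 [ 0.0335 -0.05    0.1721]]
```

>>> play_rows:
  steps: "-1 0 4 0; -1 0 8 0; -1 0 11 0; -1 0 11 0; -1 0 11 0"

```text
time_s: 7.38
position: [0.5878, -0.1816, -0.0161]
ee_rot: [-180.0, -0.0, 154.7]
ft_force: [0.5, 0.4, 0.5]
opening: 0.995
grasp_force: 0.0
```

>>> play_rows:
  steps: "0 0 0 0; 0 0 0 0; 0 0 0 0; 0 0 0 0; 0 0 0 0; 0 0 0 0; 0 0 0 0; 0 0 0 0"
  hand: 1
  grip_force: 45

```text
time_s: 8.05
position: [0.5879, -0.1816, -0.0158]
ee_rot: [180.0, 0.0, 154.7]
ft_force: [0.3, -0.9, 0.9]
opening: 0.466
grasp_force: 0.0
```

>>> play_rows:
  steps: "0 0 0 0; 0 0 0 0; 0 0 0 0"

```text
time_s: 8.3
position: [0.5879, -0.1817, -0.0158]
ee_rot: [-180.0, 0.0, 154.7]
ft_force: [-0.3, -0.7, -0.3]
opening: 0.42
grasp_force: 44.9
```

Grasped: the opening of 0.42 means 40 mm, at 45 N. Next I lift it and carry it to above the bay.

>>> play_rows:
  steps: "0 0 -15 0; 0 0 -45 0; 0 0 -85 0; 0 0 -125 0; 0 0 -165 0; 0 0 -205 0; 0 0 -245 0; 0 0 -275 0"

```text
time_s: 8.97
position: [0.5882, -0.1817, 0.2624]
ee_rot: [180.0, 0.1, 154.7]
ft_force: [0.9, 0.3, -3.2]
opening: 0.415
grasp_force: 44.9
```

>>> play_rows:
  steps: "284 319 0 0.16; 284 319 0 0.16; 284 319 0 0.16; 284 319 0 0.16; 284 319 0 0.16; 284 319 0 0.16; 284 319 0 0.16; 284 319 0 0.16"

```text
time_s: 9.63
position: [0.4924, 0.1399, 0.2589]
ee_rot: [-180.0, -0.0, 145.5]
ft_force: [0.1, -0.5, -1.8]
opening: 0.418
grasp_force: 44.9
```

>>> play_rows:
  steps: "0 0 0 0"

```text
time_s: 9.72
position: [0.4898, 0.1492, 0.2583]
ee_rot: [179.8, -0.4, 146.3]
ft_force: [-0.7, 0.7, -2.6]
opening: 0.419
grasp_force: 44.9
```

>>> play_rows:
  steps: "62 52 0 0; 62 52 0 0; 62 52 0 0; 62 52 40 0; 62 52 80 0; 62 52 95 0; 62 52 95 0; 62 52 95 0"

```text
time_s: 10.38
position: [0.4719, 0.2156, 0.1636]
ee_rot: [-179.9, -0.0, 145.5]
ft_force: [0.1, 0.2, -1.8]
opening: 0.417
grasp_force: 44.9
```

```bash
cat > look.py <<'E'
from h import *
import sys
s=observe();P=s['position'];cp=np.load('case.npy')
R=np.array([[np.cos(cp[2]),np.sin(cp[2])],[-np.sin(cp[2]),np.cos(cp[2])]])
loc=lambda Q:(np.asarray(Q)[...,:2]-cp[:2])@R.T
yaw=s['ee_rot'][2]
print('t',s['time_s'],'P',P.round(4),'rot',s['ee_rot'].round(2),'case-loc mm',(loc(P)*1e3).round(1),'yaw err deg',round((yaw-90-np.degrees(cp[2])-180+180)%180,2),'F',s['ft_force'].round(1),'open',round(s['opening'],3),'grip',round(s['grasp_force'],1))
V,U=np.mgrid[0:420,0:560]
def grab(n):
    p,D=cams.grab_frame(n);c=cams.get_calibration(n)
    W=np.stack([(U-c['cx'])/c['fx']*D,(V-c['cy'])/c['fy']*D,D],-1)@c['T'][:3,:3].T+c['T'][:3,3];W[D<=0]=9
    return p,W
E
python3 - <<'E'
from look import *
import cv2
p,W=grab('scene');q,W2=grab('top')
L=loc(W)*1e3;Z=W[...,2]*1e3
# gripper body and finger points
d=W[...,:2]-P[:2];near=np.hypot(d[...,0],d[...,1])<.11
for z0 in range(130,420,15):
    m=near&(Z>z0)&(Z<z0+15)
    if m.sum()>5:print(z0,m.sum(),L[m].min(0).round(0),L[m].max(0).round(0),end=' | ')
cv2.imwrite('pics/m4.png',np.hstack([cv2.resize(p[60:260,180:330],(390,520),interpolation=2),cv2.resize(q[150:290,160:270],(408,520),interpolation=2)]))
E
```

```text
t 10.3833 P [0.4719 0.2156 0.1636] rot [-1.7989e+02 -5.0000e-02  1.4551e+02] case-loc mm [-24.3 -19. ] yaw err deg 179.97 F [ 0.1  0.2 -1.8] open 0.417 grip 44.9
130 271 [-53. -58.] [78. 91.] | 145 253 [ 71. -58.] [78. 34.] | 160 254 [ 70. -61.] [76. 34.] | 175 364 [-43. -60.] [77. 32.] | 190 553 [-43. -60.] [76. 44.] | 205 278 [-54. -54.] [72. 38.] | 220 159 [-58. -28.] [11. -8.] | 235 166 [-58. -30.] [12. -6.] | 250 172 [-58. -30.] [10. -7.] | 265 177 [-58. -30.] [11. -7.] | 280 117 [-61. -26.] [18. -5.] | 295 426 [-102.  -53.] [60. 17.] | 310 762 [-108.  -53.] [65. 17.] | 325 669 [-109.  -53.] [68. 17.] | 340 740 [-112.  -52.] [67. 16.] | 355 322 [-43. -39.] [19.  5.] | 370 320 [-39. -49.] [20. 17.] | 385 464 [-53. -53.] [19. 20.] | 400 300 [-39. -43.] [14. 18.] | 415 391 [-49. -50.] [16. 21.] |
```

View pics/m4.png

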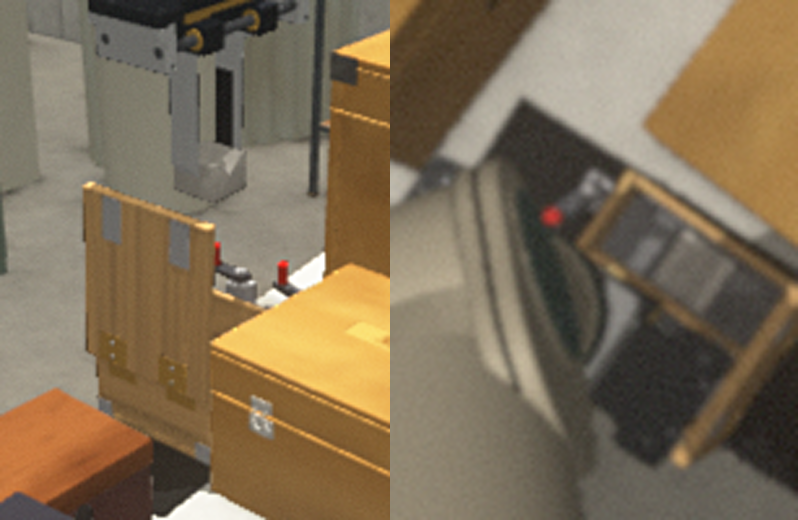

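The scene half shows the block held level at (210,180). By depth, the tool centre agrees with the reported case-frame xy to about 2 mm. Tool x points along case −y and tool y along case −x.

>>> play_rows:
  steps: "0 0 0 0; 0 0 0 0; 0 0 0 0"

```text
time_s: 10.73
position: [0.473, 0.2165, 0.1651]
ee_rot: [179.9, 0.0, 145.5]
ft_force: [-0.2, -0.5, -2.6]
opening: 0.42
grasp_force: 44.9
```

```bash
python3 -c "import look"
```

```text
t 10.7333 P [0.473  0.2165 0.1651] rot [1.7989e+02 4.0000e-02 1.4552e+02] case-loc mm [-25.6 -18.6] yaw err deg 179.98 F [-0.2 -0.5 -2.6] open 0.42 grip 44.9
```

>>> play_rows:
  steps: "10 6 10 0; 10 6 45 0; 10 6 80 0; 10 6 105 0; 10 6 120 0; 10 6 131 0; 10 6 131 0; 10 6 131 0"

```text
time_s: 11.4
position: [0.4667, 0.2273, 0.0325]
ee_rot: [-179.9, -0.1, 145.6]
ft_force: [-0.4, 0.7, -1.3]
opening: 0.422
grasp_force: 44.9
```

>>> play_rows:
  steps: "0 0 0 0; 0 0 0 0"

```text
time_s: 11.57
position: [0.4681, 0.2275, 0.034]
ee_rot: [179.9, 0.0, 145.5]
ft_force: [0.2, 0.1, -2.5]
opening: 0.422
grasp_force: 44.9
```

```bash
python3 - <<'E'
from look import *
p,W=grab('scene');L=loc(W)*1e3;Z=W[...,2]*1e3
d=W[...,:2]-P[:2];near=np.hypot(d[...,0],d[...,1])<.12
for z0 in range(60,260,15):
    m=near&(Z>z0)&(Z<z0+15)
    if m.sum()>5:print(z0,m.sum(),L[m].min(0).round(0),L[m].max(0).round(0),end=' | ')
E
```

```text
t 11.5667 P [0.4681 0.2275 0.034 ] rot [1.7990e+02 4.0000e-02 1.4553e+02] case-loc mm [-31.9 -28.9] yaw err deg 180.0 F [ 0.2  0.1 -2.5] open 0.422 grip 44.9
60 260 [-89. -61.] [81. 18.] | 75 387 [-92. -62.] [82. 32.] | 90 290 [-94. -60.] [82. 23.] | 105 271 [-64. -60.] [79. 25.] | 120 329 [-65. -59.] [78. 91.] | 135 295 [-65. -58.] [77. 30.] | 150 280 [-65. -61.] [77. 30.] | 165 405 [-110.  -61.] [76. 28.] | 180 690 [-117.  -60.] [75. 30.] | 195 716 [-117.  -61.] [75. 38.] | 210 741 [-120.  -63.] [61.  6.] | 225 243 [-46. -48.] [12. -7.] | 240 229 [-44. -59.] [12.  7.] | 255 407 [-64. -65.] [12. 10.] |
```

>>> play_rows:
  steps: "0 -5 0 0; 0 -5 4 0; 0 -5 12 0; 0 -5 22 0; 0 -5 32 0; 0 -5 38 0; 0 -5 40 0; 0 -5 40 0"

```text
time_s: 12.28
position: [0.464, 0.2223, -0.0076]
ee_rot: [-179.9, -0.1, 145.5]
ft_force: [0.0, -0.5, -2.8]
opening: 0.415
grasp_force: 44.9
```

>>> play_rows:
  steps: "0 0 1 0; 0 0 1 0"

```text
time_s: 12.45
position: [0.4645, 0.2225, -0.0079]
ee_rot: [-180.0, -0.0, 145.5]
ft_force: [-0.6, -0.1, 1.1]
opening: 0.417
grasp_force: 44.9
```

>>> play_rows:
  steps: "0 0 0 0; 0 0 0 0; 0 0 0 0; 0 0 0 0; 0 0 0 0; 0 0 0 0"
  hand: 0.05

```text
time_s: 12.95
position: [0.4648, 0.2227, -0.0078]
ee_rot: [180.0, 0.0, 145.5]
ft_force: [-1.0, -1.0, 1.2]
opening: 0.476
grasp_force: 0.0
```

>>> play_rows:
  steps: "0 0 -5 0; 0 0 -15 0; 0 0 -30 0; 0 2 -45 0; 0 5 -80 0; 0 5 -120 0; 0 5 -160 0; 0 5 -200 0"

```text
time_s: 13.62
position: [0.4671, 0.2264, 0.195]
ee_rot: [180.0, 0.0, 145.5]
ft_force: [1.2, 1.2, 0.2]
opening: 0.477
grasp_force: 0.0
```

>>> play_rows:
  steps: "0 0 -50 0; 0 0 -70 0; 0 0 -70 0"

```text
time_s: 13.87
position: [0.4711, 0.2282, 0.2694]
ee_rot: [179.3, 0.3, 145.5]
ft_force: [0.5, 0.3, 0.4]
opening: 0.474
grasp_force: 0.0
```

```bash
python3 - <<'E'
from look import *
import cv2
p,W=grab('scene');q,W2=grab('top');L=loc(W)*1e3;Z=W[...,2]*1e3
for z0 in range(70,215,15):
    m=(L[...,0]>40)&(L[...,0]<110)&(abs(L[...,1])<60)&(Z>z0)&(Z<z0+15)
    if m.sum()>5:print(z0,m.sum(),np.median(L[m],0).round(0),end=' | ')
L=loc(W2)*1e3;Z=W2[...,2]*1e3
for x0 in range(-60,64,10): print(x0,[int(np.median(Z[m])) if (m:=(L[...,0]>x0)&(L[...,0]<x0+10)&(L[...,1]>y0)&(L[...,1]<y0+8)).any() else None for y0 in range(-56,0,8)])
cv2.imwrite('pics/m5.png',np.hstack([cv2.resize(p[60:260,180:330],(390,520),interpolation=2),cv2.resize(q[150:290,160:270],(408,520),interpolation=2)]))
E
```

```text
t 13.8667 P [0.4711 0.2282 0.2694] rot [179.33   0.31 145.5 ] case-loc mm [-34.2 -26.8] yaw err deg 179.96 F [0.5 0.3 0.4] open 0.474 grip 0.0
70 305 [78.  5.] | 85 322 [78.  4.] | 100 328 [77.  6.] | 115 324 [77.  6.] | 130 351 [76.  6.] | 145 347 [76.  7.] | 160 361 [75.  3.] | 175 360 [75.  7.] | 190 461 [74.  5.] | 205 27 [71. -5.] | -60 [720, 715, 712, 709, 705, 700, 693]
-50 [721, 716, 715, 714, 711, 708, 705]
-40 [716, 716, 716, 716, 715, 713, 711]
-30 [730, 729, 716, 716, 716, 715, 714]
-20 [735, 734, 731, 727, 716, 716, 722]
-10 [741, 738, 735, 731, 728, 727, 573]
0 [746, 742, 737, 731, 548, 556, 703]
10 [749, 745, 738, 734, 735, 712, 674]
20 [753, 747, 739, 735, 712, 685, 415]
30 [755, 747, 737, 729, 693, 439, 438]
40 [754, 746, 731, 696, 439, 439, 439]
50 [755, 742, 713, 439, 439, 439, 439]
60 [753, 735, 202, 201, 201, 200, 201]
```

View pics/m5.png

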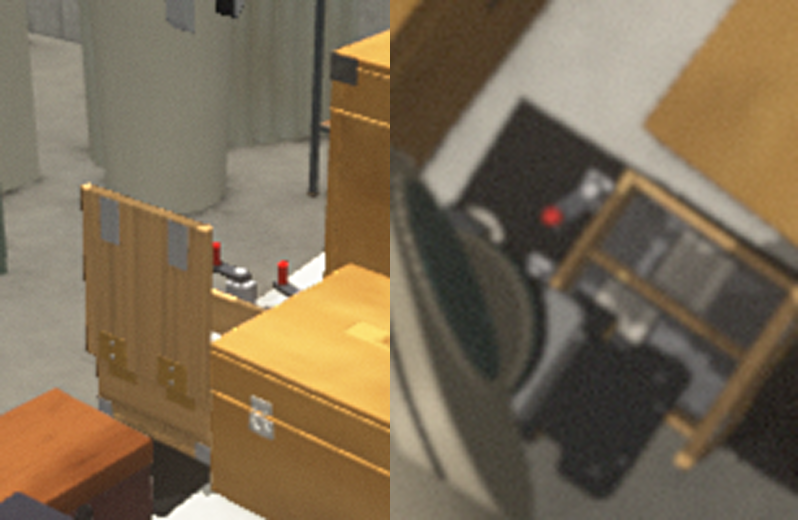

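The right half shows the V-block sitting in the bay at about (625,315), and the lid is still upright. Next I shut the fingers and go behind the lid.

>>> play_rows:
  steps: "-27 -136 0 0; -27 -136 0 0; -27 -136 0 0; -27 -136 0 0; -27 -136 0 0; -27 -136 0 0; -27 -136 0 0; -27 -136 0 0"
  hand: 1

```text
time_s: 14.63
position: [0.4131, 0.101, 0.2617]
ee_rot: [-180.0, -0.0, 145.7]
ft_force: [-0.2, 0.6, -0.3]
opening: 0.004
grasp_force: 0.0
```

```bash
python3 - <<'E'
from look import *
p,W=grab('scene');q,W2=grab('top');L=loc(W2)*1e3;Z=W2[...,2]*1e3
for x0 in range(-64,64,8): print(x0,[int(np.median(Z[m])) if (m:=(L[...,0]>x0)&(L[...,0]<x0+8)&(L[...,1]>y0)&(L[...,1]<y0+8)).any() else None for y0 in range(-56,56,8)])
L=loc(W)*1e3;Z=W[...,2]*1e3;d=W[...,:2]-P[:2];near=np.hypot(d[...,0],d[...,1])<.03
m=near&(Z>215)&(Z<370);print(m.sum(),np.percentile(Z[m],[0,2,10]) if m.any() else 0)
E
```

```text
t 14.6333 P [0.4131 0.101  0.2617] rot [-1.7998e+02 -2.0000e-02  1.4566e+02] case-loc mm [103.5  -2.6] yaw err deg 0.12 F [-0.2  0.6 -0.3] open 0.004 grip 0.0
-64 [12, 7, 8, 8, 8, 8, 25, 10, 9, 8, 7, 9, 7, 37]
-56 [10, 7, 9, 8, 9, 7, 40, 9, 7, 8, 8, 8, 9, 11]
-48 [17, 36, 38, 37, 37, 36, 33, 8, 7, 9, 9, 8, 7, 10]
-40 [15, 34, 35, 35, 35, 34, 35, 7, 8, 8, 8, 8, 8, 10]
-32 [30, 29, 31, 29, 29, 30, 42, 9, 8, 7, 8, 8, 8, 58]
-24 [61, None, None, None, None, None, None, None, 33, 36, 37, 37, 34, 12]
-16 [None, None, None, None, None, None, None, None, 36, 36, 35, 36, 36, 9]
-8 [None, None, None, None, None, None, None, None, 26, 26, 29, 28, 28, 36]
0 [None, None, None, None, None, None, None, None, 31, 31, 30, 31, 28, 11]
8 [None, None, None, 433, 435, 435, None, 435, 35, 36, 37, 38, 36, 60]
16 [7, 8, 435, 435, 435, 435, 436, 436, 434, 435, 433, 19, 10, 8]
24 [9, 9, 8, 9, 436, 436, 436, 435, 435, 434, 434, 7, 8, 32]
32 [None, 7, 9, 9, 435, 436, 436, 435, 435, 435, 435, 9, 6, 62]
40 [None, None, 8, 8, 434, 436, 437, 436, 435, 433, 209, 8, 7, 10]
48 [None, None, None, 9, 351, 701, 694, 684, 425, 411, 10, 7, 7, 34]
56 [None, None, None, 703, 709, 707, 702, 689, 436, 412, 10, 8, 9, 33]
756 [298.21350238 301.34827875 309.56826549]
```

The block is in the bay, centred near case y −28, with the same heights as its twin. The tip is at reported z + 0.037. Next I descend behind the lid.

>>> play_rows:
  steps: "0 0 40 0; 0 0 80 0; 0 0 115 0; 0 0 131 0; 0 0 131 0; 0 0 131 0"

```text
time_s: 15.23
position: [0.4126, 0.0997, 0.1307]
ee_rot: [-179.9, -0.1, 145.6]
ft_force: [-0.5, 0.6, 1.3]
opening: 0.004
grasp_force: 0.0
```

```bash
python3 -c "import look"
```

```text
t 15.2333 P [0.4126 0.0997 0.1307] rot [-1.7990e+02 -6.0000e-02  1.4556e+02] case-loc mm [104.9  -2.3] yaw err deg 0.02 F [-0.5  0.6  1.3] open 0.004 grip 0.0
```

>>> play_rows:
  steps: "0 20 0 0; 0 41 2 0; 0 56 6 0; 0 71 12 0; 0 84 20 0; 0 96 30 0; 0 96 30 0; 0 96 30 0"

```text
time_s: 15.9
position: [0.4671, 0.1789, 0.101]
ee_rot: [-180.0, -0.0, 145.6]
ft_force: [-0.4, 0.2, 0.2]
opening: 0.004
grasp_force: 0.0
```

```bash
cat > lid.py <<'E'
from look import *
p,W=grab('scene');L=loc(W)*1e3;Z=W[...,2]*1e3
for y0 in (-55,-40,25,40):
    m=(L[...,1]>y0)&(L[...,1]<y0+14)&(Z>66)&(Z<215)&(L[...,0]>-72)&(L[...,0]<90)
    print(y0,m.sum(),[(x,int(np.percentile(Z[k],90))) for x in range(-70,90,20) if (k:=m&(L[...,0]>x)&(L[...,0]<x+20)).sum()>4])
E
python3 lid.py
```

```text
t 15.9 P [0.4671 0.1789 0.101 ] rot [-1.7997e+02 -1.0000e-02  1.4558e+02] case-loc mm [ 8.7 -2.2] yaw err deg 0.04 F [-0.4  0.2  0.2] open 0.004 grip 0.0
-55 317 [(-30, 157), (-10, 145), (10, 128), (30, 110), (50, 92), (70, 76)]
-40 305 [(-10, 143), (10, 128), (30, 109), (50, 92), (70, 79)]
25 416 [(-30, 163), (-10, 147), (10, 128), (30, 110), (50, 93), (70, 77)]
40 377 [(-30, 162), (-10, 146), (10, 128), (30, 111), (50, 89), (70, 77)]
```

The lid is at about 0.72 rad, as planned. I'll keep going.

>>> play_rows:
  steps: "0 10 12 0; 0 19 25 0; 0 24 34 0; 0 27 44 0; 0 30 55 0; 0 31 61 0; 0 31 65 0; 0 31 65 0"

```text
time_s: 16.62
position: [0.4846, 0.2042, 0.0376]
ee_rot: [180.0, -0.0, 145.5]
ft_force: [-2.0, 0.4, 14.2]
opening: 0.004
grasp_force: 7.1
```

```bash
python3 lid.py
```

```text
t 16.6167 P [0.4846 0.2042 0.0376] rot [ 1.7996e+02 -5.0000e-02  1.4549e+02] case-loc mm [-22.   -2.1] yaw err deg 179.95 F [-2.   0.4 14.2] open 0.004 grip 7.1
-55 200 [(-70, 75), (-50, 75), (-30, 75), (-10, 75), (10, 75), (30, 75), (50, 75)]
-40 266 [(-50, 75), (-30, 75), (-10, 75), (10, 74), (30, 214), (50, 213), (70, 75)]
25 485 [(-70, 188), (-50, 195), (-30, 195), (-10, 194), (10, 189), (30, 214), (50, 212), (70, 70)]
40 56 [(50, 75), (70, 69)]
```

The lid is flat and shut. Before moving to the catches, I'll check the clearance in front of the case and re-measure the studs.

>>> play_rows:
  steps: "0 0 -10 0; 0 0 -40 0; 0 0 -80 0; 0 -20 -110 0; 0 -40 -110 0; 0 -60 -110 0; 0 -60 -110 0"

```text
time_s: 17.25
position: [0.4476, 0.1508, 0.1467]
ee_rot: [-179.8, -0.1, 145.3]
ft_force: [-0.8, -0.3, -0.8]
opening: 0.003
grasp_force: 0.0
```

```bash
python3 - <<'E'
from lid import *
W0=np.load('W.npy');L0=loc(W0)*1e3;Z0=W0[...,2]*1e3
print('front clearance: rows x, cols y -110..90 step 20')
for x0 in range(-230,-80,15): print(x0,[int(Z0[m].max()) if (m:=(L0[...,0]>x0)&(L0[...,0]<x0+15)&(L0[...,1]>y0)&(L0[...,1]<y0+20)).any() else None for y0 in range(-110,90,20)])
for n,Wn,im in(('scene',W,p),)+((lambda g:('top',g[1],g[0]))(grab('top')),):
    im=im.astype(int);Ln=loc(Wn)*1e3
    red=(im[...,2]>120)&(im[...,1]<70)&(im[...,0]<80)
    for nm,yc in(('a',-58),('b',8)):
        m=red&(abs(Ln[...,0]+85)<25)&(abs(Ln[...,1]-yc)<22)
        if m.any(): print(n,nm,m.sum(),np.median(Ln[m],0).round(1),Ln[m].min(0).round(),Ln[m].max(0).round(),np.percentile(Wn[m][:,2],[5,95]).round(4))
E
```

```text
t 17.25 P [0.4476 0.1508 0.1467] rot [-1.7984e+02 -8.0000e-02  1.4531e+02] case-loc mm [42.9 -2.4] yaw err deg 179.77 F [-0.8 -0.3 -0.8] open 0.003 grip 0.0
-55 222 [(-70, 76), (-50, 75), (-30, 75), (-10, 75), (10, 76), (30, 75), (50, 75)]
-40 243 [(-70, 76), (-50, 76), (-30, 75), (-10, 75), (10, 75), (30, 75), (50, 75), (70, 70)]
25 91 [(30, 75), (50, 76), (70, 70)]
40 50 [(50, 75), (70, 71)]
front clearance: rows x, cols y -110..90 step 20
-230 [None, 3, 4, 4, 249, 249, 250, 249, 247, 249]
-215 [None, 2, 4, 2, 248, 248, 250, 250, 249, 248]
-200 [None, 3, 4, 4, 248, 246, 248, 248, 249, 249]
-185 [None, 4, 6, 7, 3, 7, 4, 6, 5, 3]
-170 [None, 4, 18, 19, 5, 5, 5, 7, 8, 3]
-155 [None, 4, 15, 18, 17, 10, 5, 6, 5, 4]
-140 [None, 3, 17, 18, 17, 5, 9, 5, 7, 4]
-125 [None, 4, 16, 17, 18, 7, 6, 6, 3, 3]
-110 [None, 4, 5, 5, 7, 7, 6, 6, 6, 3]
-95 [None, 2, 101, 85, 85, 101, 100, 85, 5, 3]
scene a 7 [-77.8 -56.3] [-80. -60.] [-76. -54.] [0.0903 0.0999]
scene b 23 [-85.2   9.7] [-88.   7.] [-81.  12.] [0.0843 0.1011]
top b 15 [-89.8   7.6] [-109.   -1.] [-84.  12.] [0.0676 0.1004]
```

The cabinet, 0.25 m high at case x < −185, would be in the way of the wide body. I'll turn the tool 90° so the body lies along case y.

```bash
python3 -c "
from look import *
print(s['joints'].round(1))"
```

```text
t 17.35 P [0.4502 0.1542 0.1464] rot [ 1.8000e+02 -2.0000e-02  1.4545e+02] case-loc mm [38.6 -2.2] yaw err deg 179.91 F [0.2 0.4 0.3] open 0.006 grip 0.0
[-34.5  24.7  17.  115.8 -10.8  40.9  44.7]
```

>>> play_rows:
  steps: "0 0 -40 0; 0 0 -40 0; 0 0 -40 0"

```text
time_s: 17.6
position: [0.4525, 0.156, 0.1873]
ee_rot: [179.8, 0.1, 145.6]
ft_force: [-0.2, 0.0, -0.2]
opening: 0.004
grasp_force: 0.0
```

>>> play_rows:
  steps: "20 30 0 1.571; 40 60 0 1.571; 58 90 0 1.571; 58 120 0 1.571; 58 140 0 1.571; 58 140 0 1.571; 58 140 0 1.571; 58 140 0 1.571"

```text
time_s: 18.27
position: [0.4815, 0.3036, 0.1843]
ee_rot: [-179.9, 0.1, 88.0]
ft_force: [-0.1, -0.3, 0.5]
opening: 0.005
grasp_force: 0.0
```

```bash
python3 -c "
from look import *
print(s['joints'].round(1))"
```

```text
t 18.2667 P [0.4815 0.3036 0.1843] rot [-1.7991e+02  1.1000e-01  8.7970e+01] case-loc mm [-102.2  -60.9] yaw err deg 122.43 F [-0.1 -0.3  0.5] open 0.005 grip 0.0
[-55.9  31.7  32.7  99.7 -20.3  54.7 -17.2]
```

>>> play_rows:
  steps: "0 0 0 0.56; 0 0 0 0.56; 0 0 0 0.56; 0 0 0 0.56; 0 0 0 0.56; 0 0 0 0.56; 0 0 0 0.56"

```text
time_s: 18.85
position: [0.4816, 0.3032, 0.1849]
ee_rot: [-180.0, 0.1, 56.3]
ft_force: [0.4, -0.0, -0.2]
opening: 0.004
grasp_force: 0.0
```

```bash
python3 - <<'E'
from look import *
p,W=grab('scene');L=loc(W)*1e3;Z=W[...,2]*1e3;d=(L-loc(P)*1e3)
m=(np.hypot(d[...,0],d[...,1])<40)&(Z>190)&(Z<300)
for z0 in range(190,300,20):
    k=m&(Z>z0)&(Z<z0+20)
    if k.sum()>3:print(z0,k.sum(),L[k].min(0).round(),L[k].max(0).round())
im=p.astype(int);red=(im[...,2]>110)&(im[...,1]<80)&(im[...,0]<90)&(abs(L[...,0]+80)<30)&(abs(L[...,1]+25)<60)
print(*[(v,u,L[v,u].round().tolist(),int(Z[v,u])) for v,u in zip(*np.where(red))][::3],sep='\n')
E
```

```text
t 18.85 P [0.4816 0.3032 0.1849] rot [-1.7999e+02  1.1000e-01  5.6300e+01] case-loc mm [-101.9  -60.6] yaw err deg 90.76 F [ 0.4 -0.  -0.2] open 0.004 grip 0.0
210 27 [-111.  -68.] [-90. -50.]
230 125 [-110.  -74.] [-88. -46.]
250 142 [-111.  -75.] [-89. -46.]
270 148 [-112.  -74.] [-89. -45.]
290 82 [-113.  -73.] [-89. -45.]
(np.int64(153), np.int64(261), [-82.0, -63.0], 99)
(np.int64(154), np.int64(261), [-75.0, -58.0], 101)
(np.int64(155), np.int64(261), [-75.0, -58.0], 98)
(np.int64(155), np.int64(264), [-79.0, -52.0], 99)
(np.int64(156), np.int64(263), [-80.0, -56.0], 95)
(np.int64(157), np.int64(262), [-79.0, -58.0], 92)
(np.int64(158), np.int64(261), [-76.0, -58.0], 91)
(np.int64(159), np.int64(261), [-77.0, -59.0], 88)
(np.int64(160), np.int64(261), [-78.0, -60.0], 84)
(np.int64(160), np.int64(264), [-77.0, -51.0], 88)
(np.int64(161), np.int64(263), [-76.0, -53.0], 85)
(np.int64(161), np.int64(289), [-89.0, 9.0], 100)
(np.int64(162), np.int64(289), [-87.0, 10.0], 98)
(np.int64(163), np.int64(289), [-85.0, 12.0], 97)
(np.int64(164), np.int64(289), [-87.0, 11.0], 93)
(np.int64(165), np.int64(289), [-84.0, 13.0], 93)
(np.int64(166), np.int64(289), [-87.0, 11.0], 89)
(np.int64(167), np.int64(289), [-85.0, 12.0], 87)
(np.int64(168), np.int64(289), [-84.0, 13.0], 86)
```

>>> play_rows:
  steps: "3 0 30 0.01; 3 0 65 0.01; 3 0 100 0.01; 3 0 122 0.01; 3 0 133 0.01; 3 0 133 0.01; 3 0 133 0.01; 3 0 133 0.01"

```text
time_s: 19.57
position: [0.4852, 0.3058, 0.0546]
ee_rot: [179.9, -0.1, 55.6]
ft_force: [0.0, 0.8, 0.6]
opening: 0.008
grasp_force: 0.0
```

```bash
python3 -c "import look"
```

```text
t 19.5667 P [0.4852 0.3058 0.0546] rot [ 1.7994e+02 -1.4000e-01  5.5580e+01] case-loc mm [-106.1  -59.1] yaw err deg 90.04 F [0.  0.8 0.6] open 0.008 grip 0.0
```

>>> play_rows:
  steps: "-6 -5 2 0; -13 -5 2 0; -17 -5 2 0; -21 -4 2 0; -25 -2 2 0; -29 0 2 0; -34 4 2 0; -34 4 2 0"

```text
time_s: 20.23
position: [0.4692, 0.2735, 0.0515]
ee_rot: [179.9, -0.0, 55.5]
ft_force: [1.3, -0.1, -0.4]
opening: 0.006
grasp_force: 0.5
```

```bash
cat > st.py <<'E'
from look import *
p,W=grab('scene');L=loc(W)*1e3;Z=W[...,2]*1e3
im=p.astype(int);red=(im[...,2]>110)&(im[...,1]<80)&(im[...,0]<90)&(abs(L[...,0]+70)<40)&(abs(L[...,1])<75)&(Z>82)&(Z<104)
for n,py,lo,hi in(('a',-30,-70,-22),('b',35,-10,45)):
    k=red&(L[...,1]>lo)&(L[...,1]<hi)
    if k.any():
        c=np.median(L[k],0)-[3,0];print(n,k.sum(),c.round(1),'angle',round(float(np.arctan2(c[0]+79,-(c[1]-py))),2))
E
python3 st.py
```

```text
t 20.2333 P [0.4692 0.2735 0.0515] rot [ 1.7989e+02 -5.0000e-02  5.5450e+01] case-loc mm [-70.4 -54. ] yaw err deg 89.91 F [ 1.3 -0.1 -0.4] open 0.006 grip 0.5
a 32 [-55.3 -40.6] angle 1.15
b 27 [-87.9   9.9] angle -0.34
```

>>> play_rows:
  steps: "2 -10 0 0; 2 -17 0 0; -8 -17 0 0; -14 -15 0 0; -16 -9 0 0; -16 -3 0 0; -16 2 0 0; -16 6 0 0"

```text
time_s: 20.95
position: [0.4639, 0.2576, 0.051]
ee_rot: [-180.0, 0.0, 55.5]
ft_force: [-1.8, 0.1, -0.5]
opening: 0.004
grasp_force: 0.7
```

>>> play_rows:
  steps: "0 0 0 0; 0 2 0 0; 0 2 0 0"

```text
time_s: 21.2
position: [0.4661, 0.2572, 0.0512]
ee_rot: [180.0, -0.0, 55.5]
ft_force: [-0.6, -0.4, -0.1]
opening: 0.005
grasp_force: 0.0
```

```bash
python3 st.py
```

```text
t 21.2 P [0.4661 0.2572 0.0512] rot [ 1.7997e+02 -2.0000e-02  5.5550e+01] case-loc mm [-55.2 -47.4] yaw err deg 90.01 F [-0.6 -0.4 -0.1] open 0.005 grip 0.0
a 31 [-52.3 -28.7] angle 1.62
b 27 [-87.8  10.4] angle -0.34
```

>>> play_rows:
  steps: "0 2 0 0; 0 3 0 0; 0 3 0 0"

```text
time_s: 21.5
position: [0.4666, 0.2569, 0.0511]
ee_rot: [-179.8, 0.0, 55.6]
ft_force: [-3.9, 3.1, 2.4]
opening: 0.005
grasp_force: 2.4
```

Catch a is at its end stop, with about 5 N of reaction. Next is catch b.

>>> play_rows:
  steps: "0 -6 0 0; 0 -8 -25 0; 0 -8 -60 0; 35 10 -60 0; 60 40 -60 0; 60 53 -60 0; 60 53 -60 0; 60 53 -60 0"

```text
time_s: 22.17
position: [0.5455, 0.2733, 0.1107]
ee_rot: [180.0, 0.1, 55.4]
ft_force: [-0.4, -0.5, -0.1]
opening: 0.005
grasp_force: 0.0
```

>>> play_rows:
  steps: "0 0 0 0; 0 0 0 0"

```text
time_s: 22.33
position: [0.5439, 0.2752, 0.1108]
ee_rot: [-179.9, 0.1, 55.6]
ft_force: [-0.9, 0.8, -0.8]
opening: 0.008
grasp_force: 0.0
```

```bash
python3 st.py
```

```text
t 22.3333 P [0.5439 0.2752 0.1108] rot [-1.7992e+02  6.0000e-02  5.5570e+01] case-loc mm [-114.1    6.6] yaw err deg 90.03 F [-0.9  0.8 -0.8] open 0.008 grip 0.0
a 29 [-52.1 -27.6] angle 1.66
b 26 [-87.8   9.6] angle -0.33
```

>>> play_rows:
  steps: "0 0 30 0; 0 0 52 0; 0 0 60 0; 0 -2 60 0; -6 -4 60 0; -12 -5 60 0; -17 -6 60 0; -21 -6 60 0"

```text
time_s: 23.05
position: [0.5286, 0.2617, 0.0523]
ee_rot: [-180.0, -0.1, 55.6]
ft_force: [-0.5, 0.9, 0.5]
opening: 0.006
grasp_force: 0.6
```

>>> play_rows:
  steps: "-4 1 0 0; -8 1 0 0; -12 3 0 0; -16 5 0 0; -20 9 0 0; -20 9 0 0"

```text
time_s: 23.55
position: [0.5252, 0.2377, 0.0512]
ee_rot: [180.0, 0.0, 55.5]
ft_force: [0.0, 0.1, 0.3]
opening: 0.003
grasp_force: 0.0
```

```bash
python3 st.py
```

```text
t 23.55 P [0.5252 0.2377 0.0512] rot [1.7996e+02 5.0000e-02 5.5460e+01] case-loc mm [-72.6  12.4] yaw err deg 89.92 F [0.  0.1 0.3] open 0.003 grip 0.0
a 29 [-51.9 -27.5] angle 1.66
b 37 [-56.8  21.1] angle 1.01
```

>>> play_rows:
  steps: "2 -10 0 0; 2 -17 0 0; -8 -17 0 0; -15 -15 0 0; -18 -9 0 0; -18 -4 0 0; -18 1 0 0; -18 5 0 0"

```text
time_s: 24.27
position: [0.5193, 0.2212, 0.0511]
ee_rot: [-180.0, 0.0, 55.5]
ft_force: [-1.7, -1.6, 0.3]
opening: 0.002
grasp_force: 0.7
```

>>> play_rows:
  steps: "0 2 0 0; 0 4 0 0; 0 4 0 0"

```text
time_s: 24.52
position: [0.5205, 0.2206, 0.0509]
ee_rot: [-179.8, 0.1, 55.6]
ft_force: [-6.0, 1.0, 3.9]
opening: 0.004
grasp_force: 2.6
```

```bash
python3 st.py
```

```text
t 24.5167 P [0.5205 0.2206 0.0509] rot [-1.7978e+02  5.0000e-02  5.5590e+01] case-loc mm [-55.8  18.3] yaw err deg 90.05 F [-6.   1.   3.9] open 0.004 grip 2.6
a 27 [-52.  -28.6] angle 1.62
b 15 [-51.7  36.1] angle 1.61
```

Both catches are at their end stops. I'll back off, lift clear, and do a final check.

>>> play_rows:
  steps: "0 -6 0 0; 0 -9 -5 0; 0 -9 -40 0; 0 -9 -80 0; 0 -9 -120 0; 0 -9 -150 0; 0 -9 -150 0; 0 -9 -150 0"

```text
time_s: 25.23
position: [0.5167, 0.2255, 0.2033]
ee_rot: [179.8, -0.3, 55.6]
ft_force: [-0.3, -0.8, -0.8]
opening: 0.004
grasp_force: 0.0
```

```bash
python3 - <<'E'
import st
import lid
from plant import order
print(order.sign_off())
E
```

```text
t 25.2333 P [0.5167 0.2255 0.2033] rot [179.82  -0.29  55.59] case-loc mm [-57.7  12.3] yaw err deg 90.05 F [-0.3 -0.8 -0.8] open 0.004 grip 0.0
a 31 [-51.7 -27.5] angle 1.66
b 13 [-51.   36.3] angle 1.62
-55 215 [(-70, 75), (-50, 75), (-30, 75), (-10, 75), (10, 76), (30, 75), (50, 75)]
-40 249 [(-70, 100), (-50, 93), (-30, 75), (-10, 75), (10, 75), (30, 75), (50, 76), (70, 70)]
25 111 [(-70, 100), (-50, 101), (30, 76), (50, 76), (70, 73)]
40 54 [(50, 75), (70, 70)]
the job is handed in; nothing more can be done
None
```

I handed the job in at about 25 s: the V-block is released in the empty bay, the lid is shut flat and both catches are at their end stops across it, though sign-off returned no verdict and I didn't re-measure the bearing, bobbin, hex key and ring gauge.

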